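# Shim up the front of a printing screen and hold the wedge

## Robot

A 6-joint arm with a two-finger parallel gripper is mounted at the origin on the work surface. World frame = base frame: x ahead of the robot, y to its left, z up, the work surface at z = 0. Lengths are in m, angles in rad, forces in N, time in s.
With the tool pointing down it reaches from about 0.325 to 0.875 m from the base axis. Payload 4.4 kg.
Tool frame: the origin (TCP) lies at the very end of the fingers, on their centre line; the grasp point (between the pads) lies 19 mm behind it; z points along the fingers, y is the line along which they close (so a half turn about z gives the same grasp; the last joint's range is limited). The gripper opens to 85 mm and grips with 20 to 120 N. Pads are 22 mm wide; open, the fingers measure 114 mm over their backs; the gripper's body (76 mm by 85 mm) begins 54 mm behind the grasp point. The pads swing forward as they close: fully open they stand 13 mm farther back than shut.
Start: joints at [-1.413, 0.207, 1.542, -0, 1.393, -0.15], TCP at [0.174, -0.548, 0.231] pointing down, gripper open.
Joint ranges: [-2.73, 2.73], [-0.86, 2.22], [0.23, 2.46], [-1.11, 4.25], [0.08, 2.63], [-2.82, 2.82]. Speed limits (rad/s): [2.79, 2.79, 3.14, 3.14, 3.14, 3.14].

## Interface

Orientations are given as a rotation vector (axis times angle).
In Python, from cell import * gives the robot as it stands. The module is installed in compiled form; this text tells all that it offers.
- The arm moves only by the tool carry_out, never from a script. Its argument "rows" is a list that holds one entry, the list of rows, each a list of 5 numbers: the opening in per cent of the stroke, from 0 (shut) to 100 (fully open), then the shift along the world's x, y, z in mm, then the turn about the world's z in degrees. In form: [[[jaw, dx, dy, dz, twist], ...]]. A call has 1 to 5 rows; each row is the pose to reach, as a shift and turn from the pose commanded when the call began; what a row does not reach only later rows make up. A row lasts 1/10 s, in which the tool goes at most 50 mm and 8.59 degrees, less where a joint would pass 70% of its speed; a pose out of reach is approached as far as the arm can. A call with a gripper value outside its range is refused whole. The fingers move at their own pace and stop on an object; "newtons" is the grip in N (left out, the last holds). Time passes only in rows, so rows that repeat a pose let the fingers close. It gives the time, the measured TCP pose, the force, the opening and the grip force at its end, in the units of the state.
- get_obs(): the state, without advancing time (a new reading comes with each control period).
- capture(name): name is "scene" or "top" or "wrist"; returns a dict with "color" (384x512x3 uint8, blue, green, red), "fx", "fy", "cx", "cy" (pixels), "world_from_camera" (4x4, takes a point from camera to world coordinates); the wrist camera has in their place "hand_eye" (4x4, takes a point from camera to tool coordinates, whose origin is the TCP and whose axes are the flange's). Camera axes: x right, y down, z forward; pixel columns grow to the right and rows downward; lengths in m; the calibration is good to about 2 mm. A picture is of the moment at which its call begins: read the wrist's pose just before it. There is no depth.
- close_job(): hands the job in; it is judged then, once.
Trained networks look in the newest picture that a camera, given by its name, has taken for a name from the list of things; names that differ only in an ending like _2 or _b are one class to them, and where a whole thing is asked for, a point or a joint stands for the part that bears it (a point fixed in the world has none). Each returns a list of dicts, best first, with "p" (0 to 1); they miss things now and then, are a little off and sometimes report something else, mostly with a low value. They report only what shows in the picture. A call takes as long as a camera call. They do not tell look-alikes from the thing itself.
- outline_of(camera, name): "mask" (384x512 bool, what is visible of it) and "rect" ([left, top, right, bottom] in pixels, round what is visible of it).
The state is a dict: "time_s": time; "qpos": joint angles; "dq": joint speeds; "joint_efforts": joint torques, N m; "tcp_pos": TCP position; "eef_rot": TCP orientation; "wrist_force": force on the tool from outside, world axes, zero at the start; "torque": the same for the moment, N m; "grip_width": opening from 0.0 (shut) to 1.0 (fully open); "gripper_force": force on a finger pad.
Only numpy, scipy, OpenCV 4.12 (cv2) and the standard library are available. Lean on these libraries where they do the work, as an engineer would, in place of code of your own. Each camera call takes 0.05 s, during which the arm holds its last target. There are 200 camera calls.

## Task

The screen frame of the hand printing press hangs a little above its front rest. Lay flat white shims one on another on the rest, in under the frame's front rail to the lip, until the wooden wedge can close the gap that is left; then slide the wedge in on top of them, thin end first, until you feel it bind under the rail, without lifting the frame out of its setting. The job ends with you still gripping the wedge, so that the stack stays tight; leave the ink tub, the wash bottle and the tape roll where they are.

Things in the scene. Friction and masses are not known exactly. Their poses are not given: they have to be found in the camera images.
- press: blue hand screen-printing press fixed to the bench; place and yaw vary. Origin on the bench (z=0) below the middle of the outer lower edge of the frame's front rail. +y points out of its front, things enter the gap along -y; x runs along the rail, z up. Base plate x -145..145, y -410..90 mm, top at z 30 mm. Two uprights 246 mm tall at x +-125, y -340 mm
- shoe_top (a point): on the flat top of the press's front rest, below the rail's outer edge (press x 0, y 0, z 60 mm); axes as the press. The rest is a steel shoe 26 mm wide (x -13..13), y -64..58 mm; at its inner end (y -64..-58) a heel lip rises 9 mm above the shoe and stops the shims
- screen_frame: pale wooden screen frame 200 x 300 mm with mesh, rails 30 mm wide, 20 mm tall; its front rail covers press y -30..0 mm. Origin on its hinge shaft, press y -340, 90 mm above the bench; its y points to the front rail. A counterweight balances it and friction holds it at its height; about 9 N up or down at the front rail moves it
- rail_edge (a point): middle of the outer lower edge of the frame's front rail (press x 0, y 0). Its height above shoe_top is the gap, 15.5 to 25 mm. One shim suits a gap up to 19 mm, two a wider one; the wedge then closes the rest, 6.5 to 13 mm
- shim_a: loose flat white plastic shim 36 mm wide (x) x 110 mm long (y) x 6 mm thick, 25 g; all three alike, one or two are needed. Origin at the centre of its underside. It lies on the red board, long side within 25 degrees of world y. Pushed home on the shoe to the heel lip it sticks out 52 mm in front of the rail, where it can be held by its long sides
- shim_b: as shim_a
- shim_c: as shim_a
- wedge: loose wooden wedge 36 mm wide (x), 95 mm long (y), about 35 g; flat underside, top sloping 1 in 5 from 3 mm at the thin end (-y) to 22 mm at the thick end (+y). Origin: centre of underside. On the red board, thin end towards world -y within 25 degrees. With a gap g left over the shims its thin end binds 5 x (g - 3 mm) behind the rail's outer edge
- wedge_tip (a point): middle of the lower edge of the wedge's thin end; axes as the wedge. If it lies lower than the heel lip (on the bare shoe or one shim) the lip stops it 58 mm behind the rail's outer edge
- wedge_heel (a point): middle of the lower edge of the wedge's thick end
- felt_board: fixed red felt-covered board 280 (x) x 270 (y) x 8 mm on the bench, the shims and the wedge lie on its top, 8 mm above the bench. Origin at the centre of its underside
- ink_tub: bystander: black ink tub, 100 mm across, 110 mm tall, origin at the centre of its underside; leave alone
- wash_bottle: bystander: white bottle, 64 mm across, 150 mm tall, origin at the centre of its underside; leave alone
- tape_roll: bystander: yellow roll of tape, 60 mm across, 18 mm tall, lying on the press's base plate at its front corner on the press's +x side; origin at the centre of its underside; leave alone
There are look-alikes about, which are no part of the job. Of the things shaped like the wedge, the wooden one is meant.

How it is judged:
On the way, in this order (a step that is already met when the one before it is completed fails the run):
1. a shim lies flat on the shoe, lengthwise, under the front rail (((x of shim_a in the frame of press between -0.013 and 0.013 m and y of shim_a in the frame of press between -0.015 and 0.019 m and z of shim_a in the frame of press between 0.056 and 0.064 m and angle between shim_a's own z axis and vertical below 0.12 rad and angle between the y axis of shim_a and the y axis of press, either way round below 0.2 rad) or (x of shim_b in the frame of press between -0.013 and 0.013 m and y of shim_b in the frame of press between -0.015 and 0.019 m and z of shim_b in the frame of press between 0.056 and 0.064 m and angle between shim_b's own z axis and vertical below 0.12 rad and angle between the y axis of shim_b and the y axis of press, either way round below 0.2 rad) or (x of shim_c in the frame of press between -0.013 and 0.013 m and y of shim_c in the frame of press between -0.015 and 0.019 m and z of shim_c in the frame of press between 0.056 and 0.064 m and angle between shim_c's own z axis and vertical below 0.12 rad and angle between the y axis of shim_c and the y axis of press, either way round below 0.2 rad))), for 0.2 s.
2. the thin end of the wedge is under the rail, above a shim laid there (x of wedge_tip in the frame of press between -0.014 and 0.014 m and y of wedge_tip in the frame of press below -0.01 m and z of wedge_tip in the frame of press above 0.0635 m and ((x of shim_a in the frame of press between -0.013 and 0.013 m and y of shim_a in the frame of press between -0.015 and 0.019 m and z of shim_a in the frame of press between 0.056 and 0.064 m and angle between shim_a's own z axis and vertical below 0.12 rad and angle between the y axis of shim_a and the y axis of press, either way round below 0.2 rad) or (x of shim_b in the frame of press between -0.013 and 0.013 m and y of shim_b in the frame of press between -0.015 and 0.019 m and z of shim_b in the frame of press between 0.056 and 0.064 m and angle between shim_b's own z axis and vertical below 0.12 rad and angle between the y axis of shim_b and the y axis of press, either way round below 0.2 rad) or (x of shim_c in the frame of press between -0.013 and 0.013 m and y of shim_c in the frame of press between -0.015 and 0.019 m and z of shim_c in the frame of press between 0.056 and 0.064 m and angle between shim_c's own z axis and vertical below 0.12 rad and angle between the y axis of shim_c and the y axis of press, either way round below 0.2 rad))), for 0.1 s.
At the end, for the whole second after the job is handed in: A shim lies flat on the shoe, home within 22 mm, 13 mm of its middle; the wedge lies in line (0.15 rad) on the top shim, its tip 10 mm or more under the rail, pressing shim (0.3 N) and frame (1 N); the fingers, not touching the frame, grip it (2 N); rail within 4 mm of its start; all still (all of step 2 and ((x of shim_a in the frame of press between -0.013 and 0.013 m and y of shim_a in the frame of press between -0.015 and 0.019 m and z of shim_a in the frame of press between 0.056 and 0.08 m and angle between shim_a's own z axis and vertical below 0.12 rad and angle between the y axis of shim_a and the y axis of press, either way round below 0.2 rad and contact force between wedge and shim_a above 0.3 N) or (x of shim_b in the frame of press between -0.013 and 0.013 m and y of shim_b in the frame of press between -0.015 and 0.019 m and z of shim_b in the frame of press between 0.056 and 0.08 m and angle between shim_b's own z axis and vertical below 0.12 rad and angle between the y axis of shim_b and the y axis of press, either way round below 0.2 rad and contact force between wedge and shim_b above 0.3 N) or (x of shim_c in the frame of press between -0.013 and 0.013 m and y of shim_c in the frame of press between -0.015 and 0.019 m and z of shim_c in the frame of press between 0.056 and 0.08 m and angle between shim_c's own z axis and vertical below 0.12 rad and angle between the y axis of shim_c and the y axis of press, either way round below 0.2 rad and contact force between wedge and shim_c above 0.3 N)) and angle between the y axis of wedge and the y axis of press, either way round below 0.15 rad and angle between wedge's own z axis and vertical below 0.1 rad and contact force between wedge and screen_frame above 1 N and contact force between the fingers and wedge above 2 N and contact force between each of the arm, the fingers and screen_frame below 0.5 N and distance of rail_edge from where it was at the start of the episode below 0.004 m and linear speed of wedge below 0.01 m/s); the arm keeps its last pose, push and grip.
It fails at once if the screen frame is lifted or pushed out of its setting (rail moved over 6 mm) (distance of rail_edge from where it was at the start of the episode above 0.006 m).
It fails at once if the ink tub is moved over 20 mm (distance of ink_tub from where it was at the start of the episode above 0.02 m).
It fails at once if the wash bottle is moved over 20 mm (distance of wash_bottle from where it was at the start of the episode above 0.02 m).
It fails at once if the tape roll is moved over 20 mm (distance of tape_roll from where it was at the start of the episode above 0.02 m).
It also fails if it takes over 64 s, if anything falls off the work surface, if the arm or the gripper's body presses on something with over 40 N, if the wrist force passes 120 N, or if a joint passes its speed limit or range.

## Working session

There is one attempt and no reset: what is moved stays moved. The work goes in short steps, Python scripts to look and compute and a tool call to move; the robot and the scene stay as the last step left them, time stands still between calls to the robot, and variables do not carry over. Pictures are saved under pics/ and viewed, at most 10 in all, crops included, and the job is handed in when it is done.

Besides the shell and the picture viewer there is one more tool, called after "Emit:" in YAML: its name, and indented under it one key for each argument. carry_out: Moves the arm, as the interface text tells. Its arguments: {"type":"object","properties":{"rows":{"type":"array"},"newtons":{"type":"number"}},"required":["rows"]}

```bash
mkdir -p pics; cat > h.py <<'E'
from cell import *
import numpy as np, cv2
from scipy.spatial.transform import Rotation as R
def cam(n):
    o=get_obs(); c=capture(n)
    if n=="wrist":
        T=np.eye(4); T[:3,:3]=R.from_rotvec(o["eef_rot"]).as_matrix(); T[:3,3]=o["tcp_pos"]
        c["T"]=T@np.array(c["hand_eye"])
    else: c["T"]=np.array(c["world_from_camera"])
    return c
def px2w(c,uv,z):
    uv=np.atleast_2d(np.array(uv,float)); d=np.c_[(uv[:,0]-c["cx"])/c["fx"],(uv[:,1]-c["cy"])/c["fy"],np.ones(len(uv))]@c["T"][:3,:3].T
    o=c["T"][:3,3]; return o+d*((z-o[2])/d[:,2])[:,None]
def w2px(c,p):
    p=np.atleast_2d(p); q=(p-c["T"][:3,3])@c["T"][:3,:3]
    return np.c_[q[:,0]/q[:,2]*c["fx"]+c["cx"],q[:,1]/q[:,2]*c["fy"]+c["cy"]]
E
python3 - <<'E'
from h import *
a=cam("top");cv2.imwrite("pics/top.png",a["color"])
b=cam("scene");cv2.imwrite("pics/scene.png",b["color"])
print(a["T"].round(3),b["T"].round(3),a["fx"],b["fx"])
for cn,c in(("top",a),("scene",b)):
  for n in ["shim_a","wedge","press","screen_frame","felt_board","tape_roll","ink_tub","wash_bottle"]:
    for r in outline_of(cn,n):
        m=r["mask"].astype(np.uint8); mr=cv2.minAreaRect(cv2.findNonZero(m)) if m.any() else None
        print(cn,n,round(r["p"],2),np.round(r["rect"]),[np.round(t,1) for t in mr] if mr else "")
E
```

```text
[[ 0.015 -0.999  0.043  0.504]
 [-1.    -0.014  0.026  0.025]
 [-0.025 -0.043 -0.999  1.326]
 [ 0.     0.     0.     1.   ]] [[-0.242  0.678 -0.694  1.54 ]
 [ 0.97   0.183 -0.159  0.273]
 [ 0.019 -0.712 -0.702  1.068]
 [ 0.     0.     0.     1.   ]] 372.7052520312001 467.6325317731384
top shim_a 0.85 [156. 217. 188. 235.] [array([171.4, 223.6]), array([10.7, 30.6]), np.float64(76.0)]
top shim_a 0.84 [195. 230. 225. 252.] [array([208.1, 241.3]), array([31.3, 11.2]), np.float64(16.4)]
top shim_a 0.68 [190. 205. 227. 223.] [array([207.8, 211.3]), array([12.1, 32.3]), np.float64(72.6)]
top wedge 0.83 [194. 177. 223. 191.] [array([208.4, 183.4]), array([27.2, 10.2]), np.float64(14.0)]
top wedge 0.53 [249. 238. 269. 268.] [array([258.6, 252.5]), array([26.6, 10.7]), np.float64(69.4)]
top wedge 0.52 [120. 172. 135. 200.] [array([128.6, 183. ]), array([26.9, 11.4]), np.float64(71.6)]
top press 0.8 [263. 123. 462. 237.] [array([363.4, 181. ]), array([ 96.9, 192.1]), np.float64(81.3)]
top press 0.51 [161. 142. 182. 164.] [array([170.5, 151.5]), array([24. , 18.4]), np.float64(45.0)]
top press 
[... 1682 characters left out ...]
6.] [array([126.1, 166.6]), array([170.3,  53.8]), np.float64(7.1)]
scene felt_board 0.93 [283. 163. 376. 242.] [array([330.7, 201. ]), array([91.6, 64.9]), np.float64(9.5)]
scene felt_board 0.65 [ 39. 139. 217. 197.] [array([126.6, 166.4]), array([172.7,  56. ]), np.float64(4.5)]
scene tape_roll 0.69 [204. 203. 227. 223.] [array([217.5, 210.5]), array([17., 17.]), np.float64(90.0)]
scene ink_tub 0.97 [270. 219. 305. 275.] [array([285.5, 245.5]), array([51., 37.]), np.float64(90.0)]
scene wash_bottle 0.63 [333. 219. 361. 263.] [array([345.2, 241.1]), array([24.3, 45.6]), np.float64(14.0)]
scene wash_bottle 0.52 [335. 188. 372. 199.] [array([351.5, 192.5]), array([35.,  9.]), np.float64(0.0)]
```

```bash
python3 - <<'E'
import cv2
a=cv2.imread("pics/top.png")[110:280,100:480]; cv2.imwrite("pics/top2.png",cv2.resize(a,None,fx=2.1,fy=2.1,interpolation=3))
a=cv2.imread("pics/scene.png")[80:290,30:440]; cv2.imwrite("pics/scene2.png",cv2.resize(a,None,fx=1.95,fy=1.95,interpolation=3))
E
```

```text
(no output)
```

View pics/top2.png

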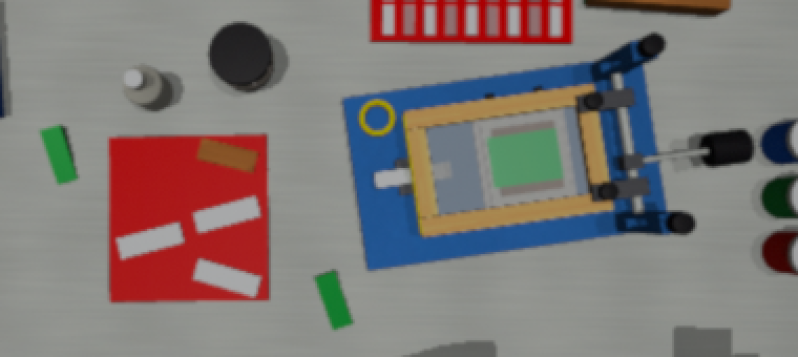

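View pics/scene2.png

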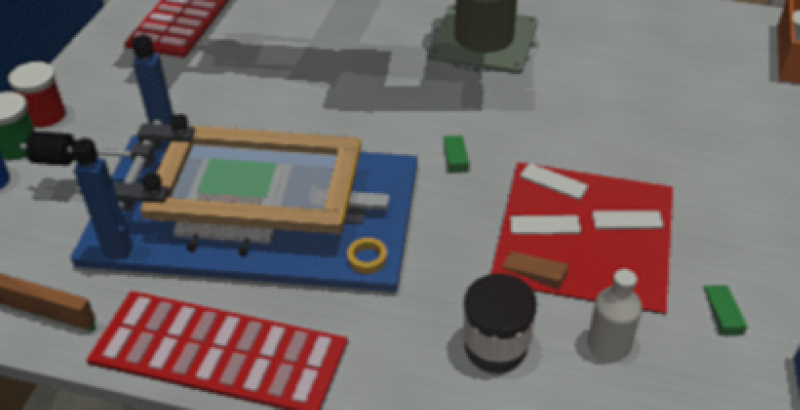

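The top picture shows four candidates for the wedge: the wooden one on the board (208,183), green ones at (128,183) and (258,252), and a brown plank near (410,112). I choose the wooden one at (208,183). The shims are the three white bars on the board at (171,224), (208,211) and (208,241); the white bars on the rack are not part of the job. The grey shoe sticks out of the press near (290,195).

```bash
cat >> h.py <<'E'
def rectw(c,m,z):
    k=cv2.findNonZero(m.astype(np.uint8)).reshape(-1,2); w=px2w(c,k,z)[:,:2].astype(np.float32)
    (ce,s,a)=cv2.minAreaRect(w*1000); b=cv2.boxPoints((ce,s,a)); e=b[1]-b[0]; f=b[2]-b[1]
    l=e if np.hypot(*e)>np.hypot(*f) else f
    if l[1]<0:l=-l
    return np.round(w.mean(0)*1000,1), np.round(ce,1), np.round(sorted(s),1), round(float(np.degrees(np.arctan2(-l[0],l[1]))),1) # yaw of long axis from world y
E
python3 - <<'E'
from h import *
a=cam("top"); hsv=cv2.cvtColor(a["color"],cv2.COLOR_BGR2HSV)
roi=np.zeros((384,512),bool); roi[177:253,153:230]=1
for nm,m,z in(("white",(hsv[...,1]<70)&(hsv[...,2]>120)&roi,.014),("wood",(hsv[...,0]>5)&(hsv[...,0]<25)&(hsv[...,2]>60)&roi,.020)):
    n,l,st,_=cv2.connectedComponentsWithStats(m.astype(np.uint8))
    for i in range(1,n):
        if st[i,4]>100: print(nm,st[i],*rectw(a,l==i,z))
blue=((hsv[...,0]>98)&(hsv[...,0]<120)&(hsv[...,1]>130)&(hsv[...,2]>60)); blue[:, :255]=0;blue[:,425:]=0;blue[:140]=0
blue=cv2.morphologyEx(blue.astype(np.uint8),0*cv2.MORPH_OPEN+2,np.ones((3,3)))
ys=range(165,232); p=[(np.flatnonzero(blue[y])[0]-.5,y) for y in ys if blue[y].any()]
w=px2w(a,p,.03); f=np.polyfit(w[:,0],w[:,1],1); print("front edge yaw",np.degrees(np.arctan(f[0])))
xs=range(285,400); p=[(x,np.flatnonzero(blue[:,x])[-1]+.5) for x in xs]
w2=px2w(a,p,.03); g=np.polyfit(w2[:,1],w2[:,0],1); print("side yaw",np.degrees(np.arctan(-g[0])))
# corner front, x=+-145: y=f0 x+f1 ; x=g0 y+g1
x=(g[0]*f[1]+g[1])/(1-g[0]*f[0]); c=np.array([x,f[0]*x+f[1]]); print("corner",c)
th=(np.arctan(f[0])-np.arctan(g[0]))/2; ex=np.array([np.cos(th),np.sin(th)]);ey=np.array([-ex[1],ex[0]])
print("yaw",np.degrees(th)); print("origin", c+.145*ex-.09*ey)
o=get_obs(); print(o["tcp_pos"],R.from_rotvec(o["eef_rot"]).as_matrix().round(3),o["grip_width"])
h=cam("wrist"); print(np.array(h["hand_eye"]).round(3),h["fx"]); cv2.imwrite("pics/w0.png",h["color"])
E
```

```text
white [227 177   3  76 142] [497.9 134.2] [489.7 135.8] [  7.1 263.9] -89.0
white [192 204  32  17 309] [498.1 208. ] [498.2 208. ] [ 35.3 109.7] 15.7
white [156 216  32  17 311] [452.3 336.5] [452.3 336.5] [ 35.4 109.2] 15.6
white [192 233  32  18 315] [392.2 205.9] [392.1 205.7] [ 35.6 109.1] -15.5
wood [194 177  29  15 293] [596.5 208. ] [597.  208.8] [36.8 98.8] -13.2
front edge yaw 9.07433848947365
side yaw 10.074939996150748
corner [ 0.4079764  -0.03006339]
yaw 9.574639242812198
origin [ 0.56592642 -0.09469148]
[ 0.17419179 -0.54799802  0.23131885] [[ 0.953  0.303 -0.   ]
 [ 0.303 -0.953 -0.   ]
 [-0.     0.    -1.   ]] 0.9984038050284487
[[-0.001 -0.955 -0.296  0.075]
 [ 1.    -0.001 -0.     0.001]
 [-0.    -0.296  0.955 -0.143]
 [ 0.     0.     0.     1.   ]] 303.40541828373085
```

Emit:
carry_out:
  rows:
    - [[100,25,37,-2,5.5],[100,50,74,-4,11],[100,75,111,-6,16.5],[100,100,148,-8,22],[100,125,184,-10,27.3]]
  newtons: 40

```text
time_s: 1.5
tcp_pos: [0.2999, -0.3625, 0.2214]
eef_rot: [2.901, 1.205, 0.0]
wrist_force: [-0.1, -0.4, -0.1]
grip_width: 0.997
gripper_force: 0.0
```

Emit:
carry_out:
  rows:
    - [[100,25,37,-2,5.5],[100,50,74,-4,11],[100,75,111,-6,16.5],[100,100,148,-8,22],[100,125,184,-10,27.3]]

```text
time_s: 2.0
tcp_pos: [0.425, -0.1784, 0.2116]
eef_rot: [2.533, 1.856, 0.001]
wrist_force: [0.9, 0.1, 0.4]
grip_width: 0.999
gripper_force: 0.0
```

Emit:
carry_out:
  rows:
    - [[100,25,37,-2,5.5],[100,50,74,-4,11],[100,75,111,-6,16.5],[100,100,148,-8,22],[100,125,184,-10,27.3]]

```text
time_s: 2.5
tcp_pos: [0.5501, 0.0059, 0.2014]
eef_rot: [2.024, 2.402, 0.0]
wrist_force: [0.2, -0.3, -0.4]
grip_width: 1.004
gripper_force: 0.0
```

Emit:
carry_out:
  rows:
    - [[100,0,0,0,0]]

```text
time_s: 2.6
tcp_pos: [0.5512, 0.0083, 0.2011]
eef_rot: [-2.021, -2.405, -0.004]
wrist_force: [0.6, -0.7, -0.1]
grip_width: 0.999
gripper_force: 0.0
```

```bash
python3 - <<'E'
from h import *
import pickle
c=cam("wrist"); pickle.dump(c,open("v1.pkl","wb")); cv2.imwrite("pics/v1.png",c["color"])
o=get_obs(); print(o["tcp_pos"],R.from_rotvec(o["eef_rot"]).as_matrix().round(3)[:,0],o["time_s"])
E
```

```text
[0.54994555 0.00618356 0.20100037] [-0.17   0.986  0.   ] 2.65
```

View pics/v1.png

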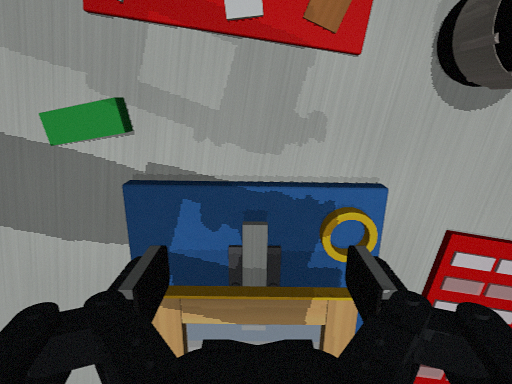

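The wrist picture shows the press from its front: the plate's front edge at row 183, the shoe's front end at (255,222), the rail's lower edge at row 287 and the tape at (349,235). I'll fit the press pose and the gap to these.

```bash
python3 - <<'E'
from h import *
import pickle
from scipy.optimize import least_squares
c=pickle.load(open("v1.pkl","rb")); im=c["color"].astype(float)
def edgerow(col,r0,r1):
    s=cv2.GaussianBlur(im[:,col-1:col+2].mean(1),(1,5),0.8); g=np.abs(np.diff(s,axis=0)).sum(1)[r0:r1]
    i=g.argmax(); a=g[max(i-1,0):i+2]; return r0+max(i-1,0)+(a*np.arange(len(a))).sum()/a.sum()+.5
def edgecol(row,c0,c1):
    s=cv2.GaussianBlur(im[row-1:row+2].mean(0),(1,5),0.8); g=np.abs(np.diff(s,axis=0)).sum(1)[c0:c1]
    i=g.argmax(); a=g[max(i-1,0):i+2]; return c0+max(i-1,0)+(a*np.arange(len(a))).sum()/a.sum()+.5
pf=[(x,edgerow(x,175,189)) for x in range(140,375,8)]
sf=[(x,edgerow(x,215,229)) for x in range(247,265,3)]
rl=[(x,edgerow(x,281,292)) for x in list(range(175,225,6))+list(range(285,340,6))]
sl=[(edgecol(y,236,250),y) for y in range(228,246,3)]; sr=[(edgecol(y,260,276),y) for y in range(228,246,3)]
for n,v in zip("pf sf rl sl sr".split(),(pf,sf,rl,sl,sr)): print(n,np.round(v,1).tolist()[::3])
def loc(uv,z,p):
    w=px2w(c,uv,z)[:,:2]-p[:2]; e=np.array([[np.cos(p[2]),np.sin(p[2])],[-np.sin(p[2]),np.cos(p[2])]]); return w@e.T
def f(p):
    return 1000*np.r_[loc(pf,.03,p)[:,1]-.09,loc(sf,.06,p)[:,1]-.058,loc(rl,.06+p[3],p)[:,1],loc(sl,.06,p)[:,0]+.013,loc(sr,.06,p)[:,0]-.013]
s=least_squares(f,[.566,-.095,.16,.02],loss="soft_l1"); print(s.x,np.degrees(s.x[2]));
i=0
for n,v in zip("pf sf rl sl sr".split(),(pf,sf,rl,sl,sr)): print(n,f(s.x)[i:i+len(v)].mean().round(2),f(s.x)[i:i+len(v)].std().round(2)); i+=len(v)
# shoe-front only gap
p=s.x; d=loc(sf,.06,p)[:,1].mean()-.058
for h in (.014,.016,.018,.02,.022,.024,.026): print(h,(loc(rl,.06+h,p)[:,1].mean()*1000-d*1000).round(2))
E
```

```text
pf [[140.0, 179.6], [164.0, 179.8], [188.0, 180.3], [212.0, 175.8], [236.0, 180.8], [260.0, 180.7], [284.0, 181.5], [308.0, 181.7], [332.0, 182.3], [356.0, 182.4]]
sf [[247.0, 224.5], [256.0, 224.5]]
rl [[175.0, 285.2], [193.0, 285.4], [211.0, 285.5], [285.0, 286.4], [303.0, 286.5], [321.0, 286.7], [339.0, 287.3]]
sl [[242.3, 228.0], [242.4, 237.0]]
sr [[267.2, 228.0], [267.3, 237.0]]
[ 0.56504761 -0.09204256  0.15783049  0.02821964] 9.043020777439137
pf 0.35 0.95
sf -5.27 0.05
rl -0.0 0.13
sl 0.22 0.23
sr -0.22 0.2
0.014 -4.49
0.016 -3.12
0.018 -1.74
0.02 -0.37
0.022 1.0
0.024 2.38
0.026 3.75
```

```bash
python3 - <<'E'
import cv2,numpy as np
a=cv2.imread("pics/v1.png"); p=a[170:310,215:305]; p=cv2.resize(p,None,fx=4.2,fy=4.2,interpolation=0)
q=a[170:310,150:240];q=cv2.resize(q,None,fx=4.2,fy=4.2,interpolation=0)
cv2.imwrite("pics/v1c.png",np.hstack([q,p]))
for col in (190,):
  print("plate",[(r,a[r,col].tolist()) for r in range(176,192)]); print("rail",[(r,a[r,col].tolist()) for r in range(282,302)])
print("shoe",[(r,a[r,255].tolist()) for r in range(216,230)])
E
```

```text
plate [(176, [89, 92, 85]), (177, [89, 91, 89]), (178, [89, 93, 87]), (179, [88, 92, 90]), (180, [81, 79, 75]), (181, [45, 28, 18]), (182, [46, 25, 7]), (183, [48, 29, 14]), (184, [43, 16, 0]), (185, [68, 42, 20]), (186, [80, 48, 17]), (187, [84, 47, 16]), (188, [91, 56, 29]), (189, [88, 53, 23]), (190, [89, 52, 22]), (191, [91, 57, 24])]
rail [(282, [74, 44, 21]), (283, [74, 41, 16]), (284, [76, 42, 19]), (285, [63, 46, 34]), (286, [0, 53, 72]), (287, [6, 50, 69]), (288, [1, 51, 70]), (289, [2, 50, 68]), (290, [20, 56, 76]), (291, [0, 51, 68]), (292, [14, 53, 70]), (293, [2, 52, 67]), (294, [14, 53, 69]), (295, [2, 51, 66]), (296, [19, 108, 141]), (297, [11, 101, 135]), (298, [27, 98, 128]), (299, [56, 83, 105]), (300, [58, 90, 112]), (301, [52, 91, 115])]
shoe [(216, [75, 44, 21]), (217, [71, 42, 14]), (218, [71, 38, 13]), (219, [74, 44, 22]), (220, [72, 42, 18]), (221, [62, 51, 33]), (222, [55, 57, 58]), (223, [48, 50, 53]), (224, [57, 58, 57]), (225, [112, 115, 114]), (226, [115, 117, 115]), (227, [112, 116, 113]), (228, [112, 114, 110]), (229, [112, 116, 113])]
```

View pics/v1c.png

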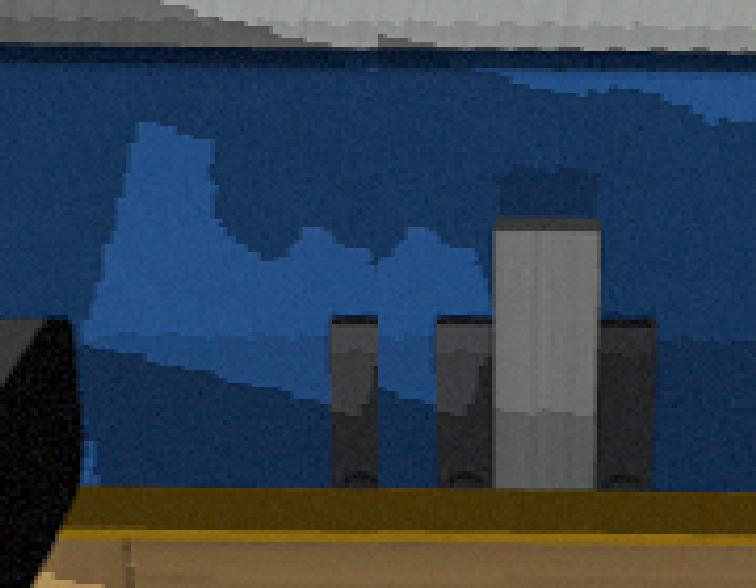

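```bash
python3 - <<'E'
from h import *
import pickle
from scipy.optimize import least_squares
c=pickle.load(open("v1.pkl","rb")); im=cv2.GaussianBlur(c["color"],(3,1),0).astype(float).sum(2)
def er(col,r0,r1):
    g=np.maximum(np.diff(cv2.GaussianBlur(im[:,col:col+1],(1,5),.8)[:,0])[r0:r1],0); i=g.argmax(); i=min(max(i,1),len(g)-2); a=g[i-1:i+2]; return r0+i-1+(a*np.arange(3)).sum()/a.sum()+.5
def ern(col,r0,r1):
    g=np.abs(np.diff(cv2.GaussianBlur(c["color"].astype(float)[:,col,:1],(1,5),.8)[:,0])[r0:r1]); i=g.argmax(); i=min(max(i,1),len(g)-2); a=g[i-1:i+2]; return r0+i-1+(a*np.arange(3)).sum()/a.sum()+.5
pf=[(x,er(x,182,191)) for x in range(140,375,8)]
sf=[(x,er(x,222,228)) for x in range(247,265,3)]
cols=list(range(180,225,6))+list(range(285,340,6))
rl=[(x,ern(x,282,291)) for x in cols]; ru=[(x,er(x,291,301)) for x in cols]
sl=[(242.3,228),(242.4,237)]; sr=[(267.2,228),(267.3,237)]
def loc(uv,z,p):
    w=px2w(c,uv,z)[:,:2]-p[:2]; e=np.array([[np.cos(p[2]),np.sin(p[2])],[-np.sin(p[2]),np.cos(p[2])]]); return w@e.T
L=(pf,sf,rl,ru,sl,sr)
def f(p,full=False):
    r=[loc(pf,.03,p)[:,1]-.09,loc(sf,.06,p)[:,1]-.058,loc(rl,.06+p[3],p)[:,1],loc(ru,.08+p[3],p)[:,1],loc(sl,.06,p)[:,0]+.013,loc(sr,.06,p)[:,0]-.013]
    return [1000*x for x in r] if full else 1000*np.concatenate([x/np.sqrt(len(x)) for x in r])
s=least_squares(f,[.566,-.095,.16,.02],loss="soft_l1"); print(s.x,np.degrees(s.x[2]))
for v in f(s.x,True): print(v.mean().round(2),v.std().round(2))
a=cam("top")
for n in ("ink_tub","wash_bottle"):
    r=outline_of("top",n)[0]["rect"]; print(n,r,px2w(a,[[(r[0]+r[2])/2,(r[1]+r[3])/2]],.08))
E
```

```text
[ 0.56593602 -0.09727215  0.1573464   0.01850001] 9.015284477594433
0.04 0.18
0.04 0.05
-1.36 0.19
1.27 0.15
0.28 0.05
-0.29 0.17
ink_tub [202.8, 121.4, 229.2, 153.0] [[0.74996113 0.17543527 0.08      ]]
wash_bottle [159.8, 139.9, 181.3, 162.6] [[0.70051195 0.32872097 0.08      ]]
```

Emit:
carry_out:
  rows:
    - [[65,-12,48,-10,1.2],[65,-25,95,-35,2.4],[65,-38,143,-70,3.6],[65,-50,190,-105,4.8],[65,-62,238,-141,6]]

```text
time_s: 3.3
tcp_pos: [0.4944, 0.2128, 0.0818]
eef_rot: [1.903, 2.498, 0.002]
wrist_force: [0.5, -0.3, -0.2]
grip_width: 0.65
gripper_force: 0.0
```

Emit:
carry_out:
  rows:
    - [[65,0,0,0,0],[65,0,0,0,0]]

```text
time_s: 3.5
tcp_pos: [0.4938, 0.2121, 0.0814]
eef_rot: [-1.9, -2.501, 0.003]
wrist_force: [0.2, -0.9, 0.8]
grip_width: 0.649
gripper_force: 0.0
```

```bash
python3 - <<'E'
from h import *
c=cam("wrist"); o=get_obs(); print(o["tcp_pos"],R.from_rotvec(o["eef_rot"]).as_matrix().round(3)[:,0])
cv2.imwrite("pics/v2.png",c["color"])
hsv=cv2.cvtColor(c["color"],cv2.COLOR_BGR2HSV)
for r in outline_of("wrist","shim_a"): print(r["p"],r["rect"],rectw(c,r["mask"],.014))
E
```

```text
[0.49523113 0.21170686 0.08260721] [-0.266  0.964 -0.001]
0.95 [238.6, 141.3, 288.7, 277.3] (array([497.2, 210. ], dtype=float32), array([498. , 206.6]), array([ 35.8, 109.5]), 16.1)
0.82 [217.3, 2.6, 275.9, 100.6] (array([459.4, 310.2], dtype=float32), array([459.6, 308.9]), array([35.8, 56.8]), 15.5)
0.69 [72.3, 93.9, 178.1, 250.5] (array([393.6, 208. ], dtype=float32), array([393. , 204.6]), array([ 36.6, 110.1]), -15.4)
0.39 [63.0, 0.0, 511.6, 303.6] (array([496.5, 272.3], dtype=float32), array([491.1, 258.2]), array([232.9, 271.4]), -88.0)
```

View pics/v2.png

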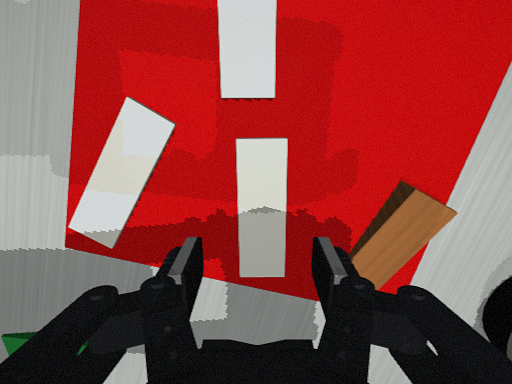

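The picture shows the shim under the tool at (262,208), straight between the fingers, with the other shims at (122,172) and (247,50) and the wooden wedge at right (405,235). I go down to grip the shim's outer end.

Emit:
carry_out:
  rows:
    - [[65,-4,16,-20,0.5],[65,-7,31,-45,0.5],[65,-7,31,-65,0.5],[65,-7,31,-73,0.5],[65,-7,31,-73,0.5]]

```text
time_s: 4.1
tcp_pos: [0.488, 0.2425, 0.0089]
eef_rot: [-1.893, -2.507, 0.001]
wrist_force: [-0.4, -0.3, 0.3]
grip_width: 0.647
gripper_force: 0.0
```

Emit:
carry_out:
  rows:
    - [[20,0,0,-1,0],[20,0,0,-2,0],[20,0,0,-2,0],[20,0,0,-2,0],[20,0,0,-2,0]]

```text
time_s: 4.6
tcp_pos: [0.4897, 0.2438, 0.0094]
eef_rot: [1.889, 2.507, 0.004]
wrist_force: [-0.0, -1.6, 5.7]
grip_width: 0.402
gripper_force: 39.3
```

Emit:
carry_out:
  rows:
    - [[20,0,0,30,0],[20,10,-40,60,-1.5],[20,22,-85,80,-3],[20,34,-130,80,-4.5],[20,46,-175,80,-6.9]]

```text
time_s: 5.1
tcp_pos: [0.5358, 0.0671, 0.0899]
eef_rot: [2.036, 2.387, 0.006]
wrist_force: [0.4, -0.5, -1.4]
grip_width: 0.399
gripper_force: 40.2
```

Emit:
carry_out:
  rows:
    - [[20,14,-60,-8,0],[20,14,-60,-22,0],[20,14,-60,-22,0]]

```text
time_s: 5.4
tcp_pos: [0.5467, 0.0069, 0.0639]
eef_rot: [-2.041, -2.385, 0.002]
wrist_force: [-1.1, 1.3, 0.1]
grip_width: 0.399
gripper_force: 40.2
```

```bash
cat >> h.py <<'E'
P0=np.array([.566,-.0973]); TH=np.radians(9.0)
def topress(p):
    d=np.atleast_2d(p)[:,:2]-P0; return d@np.array([[np.cos(TH),-np.sin(TH)],[np.sin(TH),np.cos(TH)]])
def st():
    o=get_obs(); x=R.from_rotvec(o["eef_rot"]).as_matrix()[:,0]
    print("tcp",np.round(o["tcp_pos"]*1000 if hasattr(o["tcp_pos"],"shape") else np.array(o["tcp_pos"])*1000,1),"yaw",round(float(np.degrees(np.arctan2(-x[0],x[1]))),1),"press",topress(o["tcp_pos"]).round(4),"t",o["time_s"],"F",np.round(o["wrist_force"],1),"w",round(o["grip_width"],3))
E
python3 - <<'E'
from h import *
st(); c=cam("wrist"); cv2.imwrite("pics/v3.png",c["color"])
for z in (.062,.068):
  for r in outline_of("wrist","shim_a")[:2]: print(r["p"],r["rect"],rectw(c,r["mask"],z))
E
```

```text
tcp [546.7   6.9  63.9] yaw 8.9 press [[-0.0027  0.1059]] t 5.4 F [-1.1  1.3  0.1] w 0.399
0.92 [222.7, 218.2, 292.4, 344.1] (array([549.2, -14.3], dtype=float32), array([549.7, -17.5]), array([37.4, 80.2]), 8.1)
0.92 [222.7, 218.2, 292.4, 344.1] (array([548.6, -10.3], dtype=float32), array([549.1, -13.5]), array([35.8, 76.9]), 8.1)
```

View pics/v3.png

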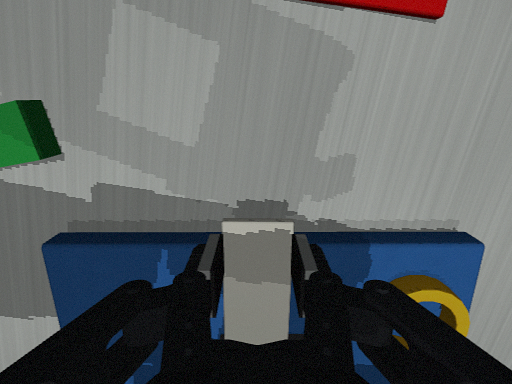

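The shim is held straight at (257,280), ready in front of the shoe. I push it in.

Emit:
carry_out:
  rows:
    - [[20,5,-15,0,0],[20,8,-32,0,0],[20,11,-49,0,0],[20,13,-62,0,0],[20,13,-67,-1,0]]

```text
time_s: 6.05
tcp_pos: [0.5613, -0.0602, 0.0643]
eef_rot: [2.039, 2.388, 0.001]
wrist_force: [0.8, -0.0, 0.1]
grip_width: 0.4
gripper_force: 40.2
```

Emit:
carry_out:
  rows:
    - [[20,0,-2,-1,0],[20,1,-4,-2,0],[20,1,-5,-2,0]]

```text
time_s: 6.35
tcp_pos: [0.5606, -0.0616, 0.0616]
eef_rot: [-2.036, -2.388, -0.001]
wrist_force: [-1.4, 5.4, 2.1]
grip_width: 0.403
gripper_force: 40.4
```

Emit:
carry_out:
  rows:
    - [[65,0,1,0,0],[65,0,1,0,0],[65,0,1,0,0],[65,-1,10,30,0],[65,-6,40,60,0]]

```text
time_s: 6.85
tcp_pos: [0.5555, -0.0247, 0.1218]
eef_rot: [-2.041, -2.388, 0.003]
wrist_force: [0.1, 0.5, -0.0]
grip_width: 0.652
gripper_force: 0.0
```

Emit:
carry_out:
  rows:
    - [[65,-4,20,30,0],[65,-4,20,30,0]]

```text
time_s: 7.05
tcp_pos: [0.5549, -0.0015, 0.1572]
eef_rot: [2.028, 2.388, 0.009]
wrist_force: [0.4, -0.4, 0.3]
grip_width: 0.647
gripper_force: 0.0
```

```bash
python3 - <<'E'
from h import *
st(); c=cam("wrist"); cv2.imwrite("pics/v4.png",c["color"])
for r in outline_of("wrist","shim_a")[:2]:
    a=rectw(c,r["mask"],.066); print(r["p"],r["rect"],a,topress(a[1]/1000))
E
```

```text
tcp [554.9  -1.5 157.2] yaw 9.3 press [[0.004  0.0963]] t 7.05 F [ 0.4 -0.4  0.3] w 0.647
0.86 [234.5, 244.6, 272.9, 306.6] (array([562.1, -74.7], dtype=float32), array([562.4, -75.7]), array([35.4, 65.8]), 8.2) [[-0.00017669  0.02189723]]
0.32 [331.8, 0.0, 345.0, 7.9] (array([588.2, 141.4], dtype=float32), array([587.3, 140.6]), array([ 3.6, 10.9]), -80.6) [[0.05825352 0.231639  ]]
```

View pics/v4.png

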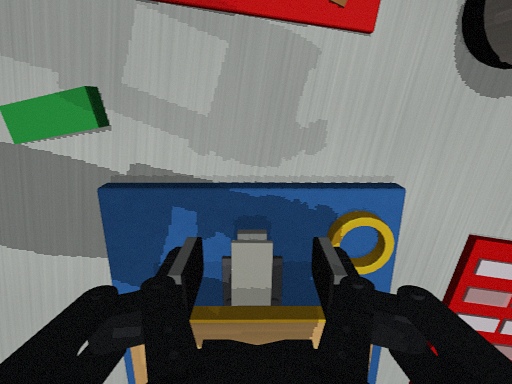

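The shim lies home on the shoe at (252,272), its outer end at press y of about 54 mm, straight. Next comes the second shim.

Emit:
carry_out:
  rows:
    - [[65,-25,40,-5,-6],[65,-50,80,-20,-12],[65,-76,120,-40,-18],[65,-102,161,-65,-24.5],[65,-127,201,-90,-24.5]]

```text
time_s: 7.65
tcp_pos: [0.4273, 0.1908, 0.0644]
eef_rot: [-2.501, -1.9, 0.003]
wrist_force: [1.1, 1.5, 0.3]
grip_width: 0.647
gripper_force: 0.0
```

Emit:
carry_out:
  rows:
    - [[65,-25,41,0,0],[65,-25,41,-10,0]]

```text
time_s: 7.85
tcp_pos: [0.3999, 0.2342, 0.0545]
eef_rot: [-2.491, -1.91, 0.006]
wrist_force: [1.1, -1.0, 0.5]
grip_width: 0.65
gripper_force: 0.0
```

```bash
python3 - <<'E'
from h import *
st(); c=cam("wrist")
for r in outline_of("wrist","shim_a")[:3]: print(r["p"],r["rect"],rectw(c,r["mask"],.014))
E
```

```text
tcp [399.9 234.2  54.5] yaw -15.0 press [[-0.1122  0.3534]] t 7.85 F [ 1.1 -1.   0.5] w 0.65
0.96 [231.5, 178.9, 287.2, 330.1] (array([393.4, 208.6], dtype=float32), array([392.2, 204.2]), array([ 36.4, 111.7]), -15.1)
0.74 [248.1, 0.0, 376.6, 132.6] (array([456. , 317.1], dtype=float32), array([456. , 320.4]), array([37.4, 81.3]), 15.7)
```

Emit:
carry_out:
  rows:
    - [[65,2,6,-20,0],[65,2,6,-40,0],[65,2,6,-46,0],[65,2,6,-46,0]]

```text
time_s: 8.35
tcp_pos: [0.4058, 0.236, 0.0094]
eef_rot: [-2.5, -1.901, 0.005]
wrist_force: [0.4, 0.4, -0.4]
grip_width: 0.655
gripper_force: 0.0
```

Emit:
carry_out:
  rows:
    - [[20,0,0,-1,0],[20,0,0,-1,0],[20,0,0,-1,0],[20,0,0,-1,0],[20,0,0,-1,0]]

```text
time_s: 8.85
tcp_pos: [0.4073, 0.2378, 0.0105]
eef_rot: [2.497, 1.904, 0.003]
wrist_force: [1.1, -3.2, 5.7]
grip_width: 0.399
gripper_force: 39.9
```

Emit:
carry_out:
  rows:
    - [[20,0,0,30,0],[20,24,-36,60,6],[20,48,-74,85,12],[20,72,-112,85,18],[20,96,-150,85,24.4]]

```text
time_s: 9.35
tcp_pos: [0.5038, 0.0865, 0.096]
eef_rot: [2.032, 2.393, 0.004]
wrist_force: [0.9, 0.6, -1.0]
grip_width: 0.397
gripper_force: 39.4
```

Emit:
carry_out:
  rows:
    - [[20,25,-40,-5,0],[20,49,-82,-20,0],[20,49,-82,-20,0],[20,49,-82,-20,0]]

```text
time_s: 9.75
tcp_pos: [0.5503, 0.0051, 0.0734]
eef_rot: [-2.041, -2.385, 0.001]
wrist_force: [1.3, 0.4, -0.2]
grip_width: 0.394
gripper_force: 39.4
```

```bash
python3 - <<'E'
from h import *
for i in range(3): st(); c=cam("wrist")
for r in outline_of("wrist","shim_a")[:3]:
    a=rectw(c,r["mask"],.077); print(r["p"],r["rect"],a,topress(a[1]/1000))
E
```

```text
tcp [550.3   5.1  73.4] yaw 8.9 press [[0.0005 0.1036]] t 9.75 F [ 1.3  0.4 -0.2] w 0.394
tcp [550.    6.2  73.8] yaw 9.0 press [[0.0004 0.1047]] t 9.8 F [-0.1  0.6  0.1] w 0.396
tcp [550.    6.8  74.1] yaw 9.1 press [[0.0005 0.1053]] t 9.85 F [ 0.7  0.7 -0.5] w 0.401
0.87 [222.3, 212.3, 293.5, 343.9] (array([551.2, -10.1], dtype=float32), array([551.5, -13.3]), array([35.9, 79.9]), 5.5) [[-0.00118099  0.08523412]]
```

Emit:
carry_out:
  rows:
    - [[20,2,-15,-4,0],[20,5,-32,-5,0],[20,8,-49,-5,0],[20,10,-61,-5,0],[20,10,-66,-5,0]]

```text
time_s: 10.45
tcp_pos: [0.5617, -0.0626, 0.0698]
eef_rot: [2.042, 2.386, 0.0]
wrist_force: [0.9, -0.6, -0.7]
grip_width: 0.395
gripper_force: 39.4
```

Emit:
carry_out:
  rows:
    - [[20,0,-2,-1,0],[20,1,-4,-2,0],[20,1,-5,-2,0]]

```text
time_s: 10.75
tcp_pos: [0.5615, -0.063, 0.0684]
eef_rot: [-2.037, -2.386, -0.003]
wrist_force: [-3.8, 8.8, 8.9]
grip_width: 0.402
gripper_force: 40.5
```

Contact with the lip and the first shim. I release, back off and look.

Emit:
carry_out:
  rows:
    - [[65,0,2,1,0],[65,0,2,1,0],[65,0,2,1,0],[65,-1,10,30,0],[65,-6,40,60,0]]

```text
time_s: 11.25
tcp_pos: [0.5556, -0.027, 0.1269]
eef_rot: [-2.043, -2.385, 0.003]
wrist_force: [-0.0, 0.9, 0.0]
grip_width: 0.649
gripper_force: 0.0
```

Emit:
carry_out:
  rows:
    - [[65,-4,20,30,0],[65,-4,20,30,0]]

```text
time_s: 11.45
tcp_pos: [0.5551, -0.0038, 0.1624]
eef_rot: [2.031, 2.387, 0.008]
wrist_force: [1.2, -0.2, 0.5]
grip_width: 0.649
gripper_force: 0.0
```

```bash
python3 - <<'E'
from h import *
st(); c=cam("wrist"); cv2.imwrite("pics/v5.png",cv2.resize(c["color"][220:330,170:340],None,fx=4,fy=4,interpolation=0))
for r in outline_of("wrist","shim_a")[:2]:
    a=rectw(c,r["mask"],.072); print(r["p"],r["rect"],a,topress(a[1]/1000))
E
```

```text
tcp [555.1  -3.8 162.4] yaw 9.2 press [[0.0039 0.094 ]] t 11.45 F [ 1.2 -0.2  0.5] w 0.649
0.64 [251.0, 237.3, 272.1, 238.0] (array([562.3, -40.6], dtype=float32), array([563.5, -40. ]), array([ 2.8, 18.6]), -81.1) [[0.00649447 0.05698563]]
0.63 [232.0, 234.1, 273.3, 300.1] (array([561.8, -72.3], dtype=float32), array([562.1, -73.4]), array([35.8, 62.2]), 5.8) [[-0.0001132   0.02421585]]
```

View pics/v5.png

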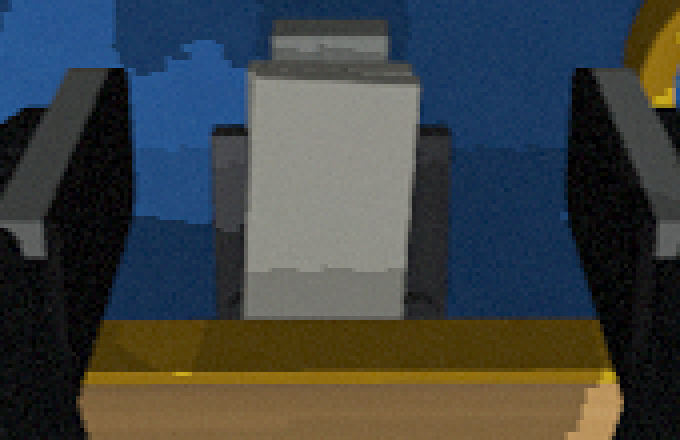

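The crop shows two shims stacked in line under the rail, the top one turned about 3°. Now the wedge.

Emit:
carry_out:
  rows:
    - [[65,8,44,-8,-6],[65,17,88,-25,-12],[65,26,132,-45,-18],[65,35,178,-65,-22.4],[65,41,222,-82,-22.4]]

```text
time_s: 12.05
tcp_pos: [0.5922, 0.2168, 0.072]
eef_rot: [-2.467, -1.944, 0.006]
wrist_force: [0.7, -0.0, 0.1]
grip_width: 0.65
gripper_force: 0.0
```

Emit:
carry_out:
  rows:
    - [[65,0,0,0,0],[65,0,0,0,0]]

```text
time_s: 12.25
tcp_pos: [0.5913, 0.2163, 0.0723]
eef_rot: [-2.462, -1.949, 0.008]
wrist_force: [-0.1, -1.0, 1.0]
grip_width: 0.654
gripper_force: 0.0
```

```bash
python3 - <<'E'
from h import *
st(); c=cam("wrist"); cv2.imwrite("pics/v6.png",c["color"])
for r in outline_of("wrist","wedge")[:3]: print(r["p"],r["rect"],rectw(c,r["mask"],.02))
E
```

```text
tcp [591.3 216.3  72.3] yaw -13.3 press [[0.074  0.3058]] t 12.25 F [-0.1 -1.   1. ] w 0.654
0.58 [241.9, 151.2, 301.5, 275.9] (array([599. , 213.2], dtype=float32), array([598.5, 209.7]), array([37.5, 90.3]), -13.2)
```

View pics/v6.png

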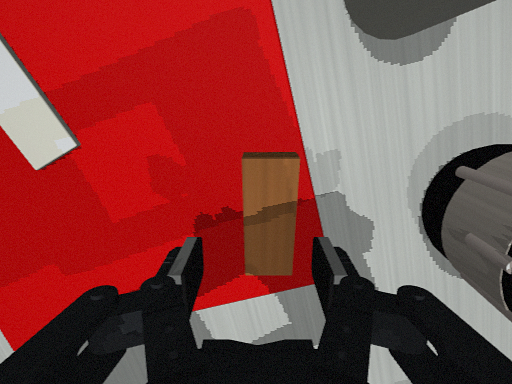

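The wooden wedge is at (270,215), in line with the tool: its thick end (up, rows 151-158) lies towards +y, its thin end at row 275. The bottle (405,15) and the tub (480,215) stand clear.

```bash
python3 - <<'E'
from h import *
st(); c=cam("wrist")
print(px2w(c,[[245.5,275.5],[293,275.5]],.010)*1000, px2w(c,[[243,157.5],[299,157.5]],.030)*1000, px2w(c,[[245,151.5],[298,151.5]],.008)*1000)
E
```

```text
tcp [592.8 215.   74.6] yaw -13.4 press [[0.0753 0.3043]] t 12.35 F [-0.2 -1.2  0.6] w 0.65
[[569.96678704 159.82933674  10.        ]
 [606.10045963 151.18537812  10.        ]] [[592.98359856 254.37781531  30.        ]
 [626.9484879  246.23073486  30.        ]] [[593.34349154 254.24429896   8.        ]
 [629.05769539 245.67658485   8.        ]]
```

Emit:
carry_out:
  rows:
    - [[65,7,8,-20,0],[65,14,15,-40,0],[65,14,15,-57,0],[65,14,15,-60,0],[65,14,15,-60,0]]

```text
time_s: 12.9
tcp_pos: [0.6062, 0.2304, 0.0148]
eef_rot: [-2.465, -1.946, 0.003]
wrist_force: [0.4, -0.2, -0.5]
grip_width: 0.652
gripper_force: 0.0
```

Emit:
carry_out:
  rows:
    - [[20,0,0,0,0],[20,0,0,0,0],[20,0,0,0,0],[20,0,0,0,0],[20,0,0,0,0]]
  newtons: 60

```text
time_s: 13.4
tcp_pos: [0.6084, 0.2318, 0.0172]
eef_rot: [2.464, 1.947, 0.004]
wrist_force: [0.6, -1.2, 5.6]
grip_width: 0.4
gripper_force: 60.7
```

Emit:
carry_out:
  rows:
    - [[20,0,0,30,0],[20,-8,-32,60,5],[20,-18,-74,85,11],[20,-28,-118,90,17],[20,-40,-162,90,22.4]]

```text
time_s: 13.9
tcp_pos: [0.568, 0.0685, 0.1075]
eef_rot: [2.031, 2.392, 0.004]
wrist_force: [0.6, -1.0, -0.6]
grip_width: 0.401
gripper_force: 60.1
```

Emit:
carry_out:
  rows:
    - [[20,-9,-36,-5,0],[20,-17,-64,-17,0],[20,-17,-64,-17,0],[20,-17,-64,-17,0]]

```text
time_s: 14.3
tcp_pos: [0.5495, 0.0054, 0.0881]
eef_rot: [-2.041, -2.387, 0.0]
wrist_force: [0.0, 0.4, -0.3]
grip_width: 0.4
gripper_force: 60.0
```

```bash
python3 - <<'E'
from h import *
for i in range(4): st(); c=cam("wrist")
cv2.imwrite("pics/v7.png",c["color"][190:360,180:330])
for r in outline_of("wrist","wedge")[:2]: print(r["p"],r["rect"],rectw(c,r["mask"],.09))
E
```

```text
tcp [549.5   5.4  88.1] yaw 8.9 press [[-0.0002  0.104 ]] t 14.3 F [ 0.   0.4 -0.3] w 0.4
tcp [550.2   6.1  88.5] yaw 9.0 press [[0.0005 0.1046]] t 14.35 F [-0.4  0.5 -0.5] w 0.403
tcp [550.5   6.5  88.8] yaw 9.1 press [[0.001  0.1049]] t 14.4 F [1.3 0.1 0.2] w 0.4
tcp [550.7   6.7  88.9] yaw 9.1 press [[0.0011 0.1051]] t 14.45 F [ 0.6 -0.3 -0.2] w 0.399
0.69 [218.9, 201.4, 297.0, 344.5] (array([552.2,  -7.9], dtype=float32), array([552.8, -12.1]), array([39.4, 86. ]), 7.0)
0.38 [352.3, 255.2, 440.6, 339.8] (array([629.5,   0.9], dtype=float32), array([630.6,  -7. ]), array([35.9, 49.6]), 48.3)
```

Emit:
carry_out:
  rows:
    - [[20,0,0,-2,0],[20,0,0,-4,0],[20,0,0,-5,0],[20,0,0,-5,0]]

```text
time_s: 14.95
tcp_pos: [0.5498, 0.0058, 0.0832]
eef_rot: [-2.039, -2.389, 0.001]
wrist_force: [-0.2, 0.2, -0.9]
grip_width: 0.4
gripper_force: 60.0
```

Emit:
carry_out:
  rows:
    - [[20,0,0,-1,0],[20,0,0,-2,0],[20,0,0,-2,0]]

```text
time_s: 15.25
tcp_pos: [0.55, 0.0056, 0.0814]
eef_rot: [-2.04, -2.389, 0.0]
wrist_force: [-0.1, 0.0, -1.0]
grip_width: 0.399
gripper_force: 60.0
```

Emit:
carry_out:
  rows:
    - [[20,0,0,-1,0],[20,0,0,-1,0]]

```text
time_s: 15.45
tcp_pos: [0.5502, 0.0056, 0.0808]
eef_rot: [2.04, 2.389, 0.0]
wrist_force: [-0.7, 1.2, 1.6]
grip_width: 0.401
gripper_force: 60.2
```

Emit:
carry_out:
  rows:
    - [[20,0,0,-1,0],[20,0,0,-1,0]]

```text
time_s: 15.65
tcp_pos: [0.5503, 0.0058, 0.08]
eef_rot: [2.04, 2.389, 0.0]
wrist_force: [-1.9, 1.8, 4.1]
grip_width: 0.4
gripper_force: 60.6
```

Emit:
carry_out:
  rows:
    - [[20,0,0,-1,0],[20,0,0,-1,0]]

```text
time_s: 15.85
tcp_pos: [0.5503, 0.006, 0.0794]
eef_rot: [2.04, 2.389, 0.001]
wrist_force: [-2.9, 2.8, 7.5]
grip_width: 0.399
gripper_force: 61.0
```

Emit:
carry_out:
  rows:
    - [[20,0,0,2,0],[20,2,-12,2,0],[20,4,-25,2,0],[20,6,-36,2,0],[20,6,-36,2,0]]

```text
time_s: 16.35
tcp_pos: [0.5573, -0.0332, 0.081]
eef_rot: [2.04, 2.385, -0.0]
wrist_force: [0.4, -1.5, 3.2]
grip_width: 0.399
gripper_force: 60.4
```

```bash
python3 - <<'E'
from h import *
st(); c=cam("wrist"); cv2.imwrite("pics/v8.png",cv2.resize(c["color"][180:384,160:350],None,fx=2.8,fy=2.8,interpolation=0)); st()
E
```

```text
tcp [557.3 -33.2  81. ] yaw 8.9 press [[0.0015 0.0647]] t 16.35 F [ 0.4 -1.5  3.2] w 0.399
tcp [557.2 -32.9  81. ] yaw 8.9 press [[0.0014 0.065 ]] t 16.4 F [ 1.3 -2.7  3.7] w 0.402
```

View pics/v8.png

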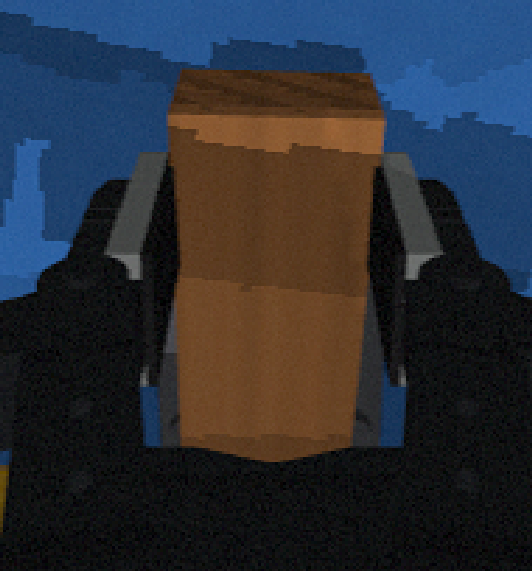

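The wedge lies in line between the fingers (crop centre, (275,260)) with its tip about 13 mm under the rail. I go on in small steps, feeling for the bind.

Emit:
carry_out:
  rows:
    - [[20,0,-2,0.5,0],[20,1,-4,0.5,0],[20,1,-6,0.5,0],[20,1,-6,0.5,0]]

```text
time_s: 16.8
tcp_pos: [0.5569, -0.0355, 0.0811]
eef_rot: [-2.039, -2.388, -0.001]
wrist_force: [-0.4, 2.9, 4.7]
grip_width: 0.404
gripper_force: 60.6
```

Emit:
carry_out:
  rows:
    - [[20,0,-2,0,0],[20,0,-3,0,0],[20,0,-3,0,0]]

```text
time_s: 17.1
tcp_pos: [0.5569, -0.0384, 0.0811]
eef_rot: [-2.038, -2.389, -0.001]
wrist_force: [-0.6, 2.7, 4.1]
grip_width: 0.402
gripper_force: 60.6
```

Emit:
carry_out:
  rows:
    - [[20,0,-2,0,0],[20,0,-3,0,0],[20,0,-3,0,0]]

```text
time_s: 17.4
tcp_pos: [0.557, -0.0414, 0.0811]
eef_rot: [-2.038, -2.389, -0.001]
wrist_force: [-0.1, 2.4, 5.7]
grip_width: 0.402
gripper_force: 60.6
```

Emit:
carry_out:
  rows:
    - [[20,0,-1,0,0],[20,0,-2,0,0],[20,0,-2,0,0]]

```text
time_s: 17.7
tcp_pos: [0.557, -0.0433, 0.0812]
eef_rot: [-2.038, -2.389, -0.002]
wrist_force: [-0.5, 4.2, 5.3]
grip_width: 0.397
gripper_force: 60.6
```

Emit:
carry_out:
  rows:
    - [[20,0,-1,0,0],[20,0,-1.5,0,0],[20,0,-1.5,0,0]]

```text
time_s: 18.0
tcp_pos: [0.557, -0.0448, 0.0812]
eef_rot: [-2.038, -2.389, -0.002]
wrist_force: [-1.2, 3.7, 6.3]
grip_width: 0.401
gripper_force: 60.6
```

Emit:
carry_out:
  rows:
    - [[20,0,-1,0,0],[20,0,-1.5,0,0],[20,0,-1.5,0,0]]

```text
time_s: 18.3
tcp_pos: [0.557, -0.0462, 0.0812]
eef_rot: [-2.038, -2.389, -0.002]
wrist_force: [0.2, 3.2, 4.7]
grip_width: 0.399
gripper_force: 60.6
```

Emit:
carry_out:
  rows:
    - [[20,0,-1,0.3,0],[20,1,-2,0.3,0],[20,1,-2,0.3,0]]

```text
time_s: 18.6
tcp_pos: [0.557, -0.0478, 0.0811]
eef_rot: [-2.037, -2.386, -0.001]
wrist_force: [-2.4, 5.2, 6.8]
grip_width: 0.404
gripper_force: 60.8
```

Emit:
carry_out:
  rows:
    - [[20,0,-1,0,0],[20,0,-1.5,0,0],[20,0,-1.5,0,0]]

```text
time_s: 18.9
tcp_pos: [0.557, -0.0481, 0.0811]
eef_rot: [-2.037, -2.385, -0.004]
wrist_force: [-1.2, 9.3, 7.0]
grip_width: 0.398
gripper_force: 60.8
```

Emit:
carry_out:
  rows:
    - [[20,0,-0.5,0,0],[20,0,-0.5,0,0],[20,0,-0.5,0,0],[20,0,-0.5,0,0]]

```text
time_s: 19.3
tcp_pos: [0.5571, -0.0482, 0.0811]
eef_rot: [-2.036, -2.385, -0.004]
wrist_force: [-1.6, 10.0, 7.1]
grip_width: 0.399
gripper_force: 60.8
```

```bash
python3 - <<'E'
from h import *
st()
for i in range(4): c=cam("wrist"); st()
E
```

```text
tcp [557.1 -48.2  81.1] yaw 9.0 press [[-0.0012  0.0499]] t 19.3 F [-1.6 10.   7.1] w 0.399
tcp [557.1 -48.1  81.2] yaw 9.0 press [[-0.0011  0.0499]] t 19.35 F [-1.   9.8  6.7] w 0.403
tcp [557.1 -48.2  81.1] yaw 9.0 press [[-0.0011  0.0499]] t 19.4 F [-1.4  9.8  7.3] w 0.402
tcp [557.  -48.2  81.1] yaw 9.0 press [[-0.0012  0.0499]] t 19.45 F [-1.7  9.8  7.7] w 0.404
tcp [557.1 -48.1  81.1] yaw 9.0 press [[-0.0011  0.0499]] t 19.5 F [-2.1  9.4  7.7] w 0.398
```

The wedge has bound: it stopped with its tip about 28 mm under the rail, as the measured gap of about 20.5 mm predicts, and the 10 N push is steady. I hand it in.

```bash
python3 -c "
from cell import *
print(close_job())"
```

```text
the job is handed in; nothing more can be done
None
```

I handed the job in with two shims stacked home on the shoe, the wooden wedge bound under the rail (tip about 28 mm in, steady push of about 10 N) and the gripper still holding it at 60 N; the hand-in returned no verdict.

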